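Put the wooden figure away in the push-latch box

TASK

Put the little wooden figure with the round head away in the plywood box: press the front of the lid fully down and let go so that its push-push latch frees it and it springs wide open, stand the figure upright on the floor of the roomy compartment, then swing the lid shut and press it fully down again until the latch catches and holds it. Press by feel, gently, never ramming the lid against its stop, and do not shift or knock over the other things on the table.

Things in the scene. Friction and masses are not known exactly. Their poses are not given: they have to be found in the camera images.
- lid (a joint): hinge angle of the box lid, rad: 0 = shut and latched, 1.75 = wide open (leaning back a little), its stop; slightly negative while pressed below its latched height. The lid is a plywood panel 168 (front to back) x 186 x 14 mm. A damped spring opens it in 2 to 3 s once free; to shut it, push its outer face from behind: 2 N wide open, 6 N near shut, plus damping (0.7 N m s/rad)
- lid_press (a point): centre of the steel disc (26 mm) flush on the lid's upper (outer) face over the latch, 25 mm from its front edge; moves with the lid, 147 mm from the hinge axis along the lid and 9 mm above the plane of that axis. Pressing here takes 6 N to start the latched lid and 6 to 8 N down to the stop, where force rises steeply: 10 to 15 N is enough, over 25 N is ramming
- latch (a point): the hidden push-push latch in the box, 50 mm above the table; its steel part, 32 mm wide, hangs 52 mm below the lid's underside, 155 mm from the hinge. It changes over (latched to free, or swung shut to latched) when the lid is pressed to its firm stop and let up. The stop lies 5 to 15 mm below the latched height; how far cannot be seen; a press that ends 1 mm short of it does nothing
- lid_hinge (a point): mid-point of the lid's hinge axis at the rear of the box, 78 mm above the table; the axis runs along the box's y. Turns with the lid
- box_in (a point): centre of the floor (5 mm above the table) of the rear compartment, 128 (x) x 190 (y) mm. The plywood box: 180 x 200 x 75 mm high, walls 5, fixed. +x runs from its front (robot's side) to the hinge, whose axis is 67.5 mm from here; z up. A 58 mm partition parts it from the 36 mm latch chamber at the front. The pressed lid comes down to 57 mm above the table at the front, 60 over the compartment
- figure_mid (a point): middle (26 mm up) of the figure to be put away: turned light wood, 52 mm high, about 35 g, standing; a cylindrical body 30 mm in diameter and 30 mm high, a narrow neck and above it a round head 25 mm in diameter. z along its axis, up.
- spool_mid (a point): middle (25 mm up) of a wooden thread spool, same wood, 50 mm high, flanges 38 mm in diameter, waist 24 mm: leave alone.
- cup_mid (a point): middle (21 mm up) of a small open wooden cup, same wood, 44 mm in diameter, 42 mm high: leave alone.
- glue_mid (a point): middle (75 mm up) of a glue bottle, 48 mm in diameter, 150 mm high, beyond the wooden things: leave alone.
- jar_mid (a point): middle (45 mm up) of a screw-top jar, 70 mm in diameter, 90 mm high, left of the box: leave alone.

How it is judged:
By the outcome, as a careful person would: the job done as asked, in the order asked, and still so for the second after the job is handed in, with the robot touching nothing.
It also fails if it takes over 72 s, if anything falls off the work surface, if the arm or the gripper's body presses on something with over 40 N, if the wrist force passes 120 N, or if a joint passes its speed limit or range.

ROBOT

A 7-joint arm with a two-finger parallel gripper is mounted at the origin on the work surface. World frame = base frame: x ahead of the robot, y to its left, z up, the work surface at z = 0. Lengths are in m, angles in rad, forces in N, time in s.
With the tool pointing down it reaches from about 0.4 to 0.85 m from the base axis. Payload 4.5 kg.
Tool frame: the origin (TCP) lies midway between the tips of the shut fingers; the grasp point (between the pads) lies 19 mm behind it; z points along the fingers, y is the line along which they close (so a half turn about z gives the same grasp; the last joint's range is limited). The gripper opens to 88 mm and grips with 3 to 60 N. Pads are 18 mm wide; open, the fingers measure 123 mm over their backs; the gripper's body (75 mm by 187 mm) begins 45 mm behind the grasp point.
Start: joints at [-1.066, 0.689, -0.195, 1.565, 0.157, 0.902, -0.215], TCP at [0.283, 0.557, 0.239] pointing down, gripper open.
Joint ranges: [-3.01, 3.01], [-0.46, 2.08], [-1.47, 1.51], [0.13, 2.56], [-1, 4.14], [0.04, 2.09], [-2.66, 2.66]. Speed limits (rad/s): [2.57, 2.57, 3.14, 3.14, 3.14, 3.14, 3.14].

INTERFACE

Orientations are given as a unit quaternion [x, y, z, w].
In Python, from plant import r gives the robot as it stands.
- The arm moves only by the tool carry_out, never from a script. Its argument "plan" is a list of rows, each an object with "rot": the turn, a rotation vector about the tool's x, y, z in rad, a list of three; "xyz": the shift along the tool's x, y, z in m, a list of three; "grip": the closure in counts, from 0 (fully open) to 255 (shut). In form: [{"rot": [wx, wy, wz], "xyz": [dx, dy, dz], "grip": grip}, ...]. A call has 1 to 8 rows; each row is the pose to reach, as a shift and turn from the pose commanded when the call began, along the tool's axes at that moment; what a row does not reach only later rows make up. A row lasts 1/12 s, in which the tool goes at most 41.7 mm and 7.16 degrees, less where a joint would pass 70% of its speed; a pose out of reach is approached as far as the arm can. A call with a gripper value outside its range is refused whole. The fingers move at their own pace and stop on an object; "squeeze" is the grip in N (left out, the last holds). Time passes only in rows, so rows that repeat a pose let the fingers close. It gives the time, the measured TCP pose, the force, the opening and the grip force at its end, in the units of the state.
- r.get_state(): the state, without advancing time (a new reading comes with each control period).
- r.snapshot(name): name is "scene" or "top"; returns the picture (420x560x3 uint8, red, green, blue); there is no depth.
- r.camera_params(name): a dict with "fx", "fy", "cx", "cy" (pixels), "distortion" ([k1, k2, p1, p2, k3] as OpenCV has them; the pictures are not rectified), "position" and "attitude" of the camera in the world. Camera axes: x right, y down, z forward; pixel columns grow to the right and rows downward; lengths in m; the calibration is good to about 2 mm. A picture is of the moment at which its call begins. camera_params takes no time and is no camera call.
- r.finish_job(): hands the job in; it is judged then, once.
The state is a dict: "clock": time; "q": joint angles; "qd": joint speeds; "joint_torque": joint torques, N m; "tool_pos": TCP position; "eef_rot": TCP orientation; "contact_force": force on the tool from outside, world axes, zero at the start; "moment": the same for the moment, N m; "opening": opening from 0.0 (shut) to 1.0 (fully open); "finger_force": force on a finger pad.
Only numpy, scipy, OpenCV 4.12 (cv2) and the standard library are available. Lean on these libraries where they do the work, as an engineer would, in place of code of your own. Each camera call takes 0.05 s, during which the arm holds its last target. There are 200 camera calls.

## Working session

There is one attempt and no reset: what is moved stays moved. The work goes in short steps, Python scripts to look and compute and a tool call to move; the robot and the scene stay as the last step left them, time stands still between calls to the robot, and variables do not carry over. Pictures are saved under pics/ and viewed, at most 10 in all, crops included, and the job is handed in when it is done.

Besides the shell and the picture viewer there is one more tool, called after "Request:" by a JSON object that holds its "api" and its "payload". carry_out: Moves the arm, as the interface text tells. Its arguments: {"type":"object","properties":{"plan":{"type":"array"},"squeeze":{"type":"number"}},"required":["plan"]}

```bash
ls; mkdir -p pics; python3 - <<'E'
from plant import r
import cv2
for n in("scene","top"):
    im=r.snapshot(n); cv2.imwrite(f"pics/{n}0.png",im[:,:,::-1]); print(n,r.camera_params(n))
print(r.get_state())
E
```

```text
pics
scene {'fx': 467.5913344273779, 'fy': 467.5913344273779, 'cx': 272.3252450821058, 'cy': 208.84008757597488, 'distortion': array([-0.14663585,  0.        ,  0.        ,  0.        ,  0.        ]), 'position': array([ 1.2708688 , -0.35993891,  0.68843393]), 'attitude': array([ 0.77270427,  0.45887451, -0.22837073, -0.37444507])}
top {'fx': 420.46793519540904, 'fy': 420.46793519540904, 'cx': 275.1849201166229, 'cy': 211.40220762820974, 'distortion': array([0.00837354, 0.        , 0.        , 0.        , 0.        ]), 'position': array([0.37997361, 0.01676848, 1.02984236]), 'attitude': array([ 0.72401855, -0.68215034,  0.0719899 , -0.07270154])}
{'clock': 0.1, 'q': array([-1.06622115,  0.68985408, -0.19452211,  1.56622609,  0.15727182,
        0.90250354, -0.21509624]), 'qd': array([ 9.88785827e-04, -2.22887978e-03,  1.02753089e-03, -3.73006600e-03,
        3.17810809e-05,  6.65754773e-04, -7.89542629e-04]), 'joint_torque': array([-4.00548321e-03, -5.28500998e+01, -1.27185736e+00, -1.53836238e+01,
       -5.25835028e-02,  1.97175235e-03,  4.62570620e-05]), 'tool_pos': array([0.28326361, 0.55649523, 0.23802272]), 'eef_rot': array([ 2.33189466e-01,  9.72430990e-01, -7.89781340e-04, -1.38542444e-04]), 'contact_force': array([-0.4265066 ,  0.46082572, -0.44606475]), 'moment': array([-0.01587425, -0.01451837,  0.0183133 ]), 'finger_force': 0.0, 'opening': 1.001109342099612}
```

View pics/scene0.png

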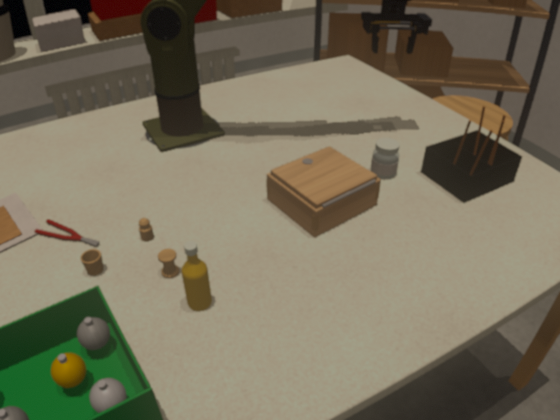

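View pics/top0.png

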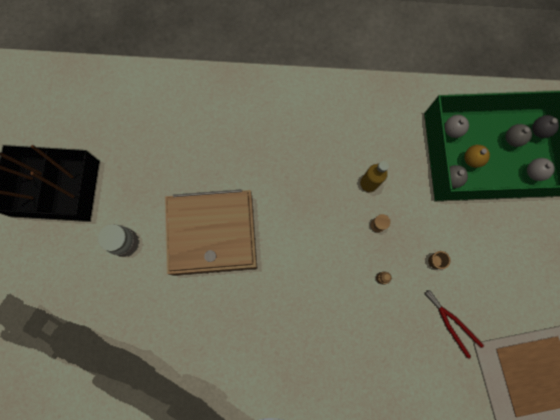

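The scene picture shows the figure at about (146,228), the spool at (168,262), the cup at (92,262) and the box with its disc at (307,161). In the top picture the figure is at (384,278), the spool at (381,223), the cup at (440,260), the disc at (209,256) and the jar at (118,240). I'll enlarge these for accurate pixel positions.

```bash
cat > h.py <<'E'
import numpy as np, cv2
from scipy.spatial.transform import Rotation as R
from plant import r
def ray(n,uv):
    c=r.camera_params(n); K=np.array([[c['fx'],0,c['cx']],[0,c['fy'],c['cy']],[0,0,1]])
    p=cv2.undistortPoints(np.array([[uv]],float),K,c['distortion'])[0,0]
    return c['position'],R.from_quat(c['attitude']).apply([*p,1])
def atz(n,uv,z):
    o,d=ray(n,uv); return o+d*(z-o[2])/d[2]
def proj(n,P):
    c=r.camera_params(n); K=np.array([[c['fx'],0,c['cx']],[0,c['fy'],c['cy']],[0,0,1]])
    q=R.from_quat(c['attitude']).inv().apply(np.atleast_2d(P)-c['position'])
    return cv2.projectPoints(q,np.zeros(3),np.zeros(3),K,c['distortion'])[0][:,0]
def tri(a,b):
    A=[];B=[]
    for n,uv in(("scene",a),("top",b)):
        o,d=ray(n,uv); d/=np.linalg.norm(d); M=np.eye(3)-np.outer(d,d); A.append(M);B.append(M@o)
    return np.linalg.lstsq(np.vstack(A),np.hstack(B),rcond=None)[0]
E
python3 - <<'E'
import cv2,numpy as np
t=cv2.imread('pics/top0.png'); s=cv2.imread('pics/scene0.png')
def c(im,x,y,w,h,k): return cv2.resize(im[y:y+h,x:x+w],None,fx=k,fy=k,interpolation=cv2.INTER_CUBIC)
a=np.hstack([c(t,155,180,110,100,4),c(t,365,210,90,100,4)])   # 440+360
cv2.imwrite('pics/c1.png',a)
b=np.hstack([c(s,260,140,130,100,4),c(s,120,210,70,100,4)])  # 520+280
cv2.imwrite('pics/c2.png',b)
E
```

```text
(no output)
```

View pics/c1.png

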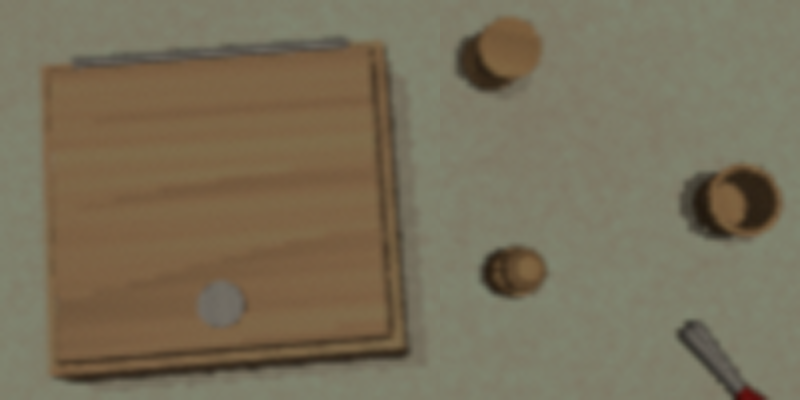

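View pics/c2.png

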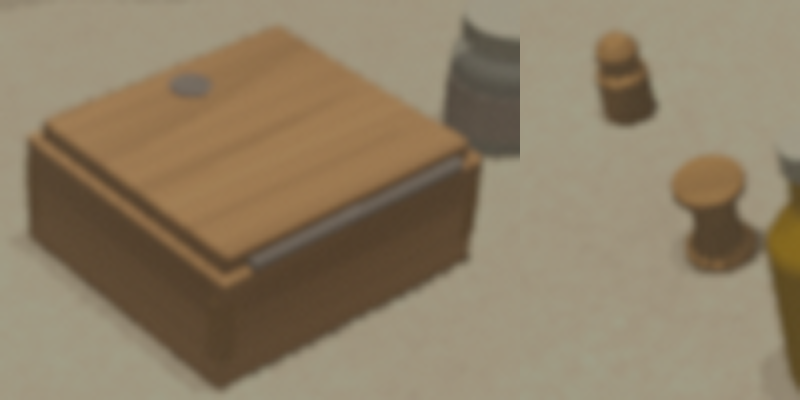

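```bash
python3 - <<'E'
from h import *
np.set_printoptions(precision=4,suppress=True)
A=lambda x,y:(155+(x+.5)/4-.5,180+(y+.5)/4-.5)
B=lambda x,y:(365+(x-440+.5)/4-.5,210+(y+.5)/4-.5)
C=lambda x,y:(260+(x+.5)/4-.5,140+(y+.5)/4-.5)
D=lambda x,y:(120+(x-520+.5)/4-.5,210+(y+.5)/4-.5)
print("disc",atz('top',A(221,303),.087),atz('scene',C(190,86),.087),tri(C(190,86),A(221,303)))
for n,a,c in(("FL",(57,360),(280,27)),("FR",(392,335),(45,123)),("RR",(372,50),(230,264)),("RL",(48,68),(468,150))):
    print(n,atz('top',A(*a),.087),atz('scene',C(*c),.087))
print("head",atz('top',B(524,268),.0395),atz('scene',D(617,48),.0395),tri(D(617,48),B(524,268)))
print("spool",atz('top',B(509,47),.05),atz('scene',D(709,180),.05)); print("cup",atz('top',B(742,201),.042))
print("glue",atz('top',(383,168),.15),"jar",atz('top',(114,239),.09))
s=r.get_state(); print(R.from_quat(s['eef_rot']).as_matrix())
E
```

```text
disc [0.4667 0.1636 0.087 ] [0.4662 0.1628 0.087 ] [0.4665 0.1632 0.0871]
FL [0.4298 0.2516 0.087 ] [0.4341 0.2497 0.087 ]
FR [0.4546 0.0668 0.087 ] [0.4596 0.0673 0.087 ]
RR [0.6175 0.0898 0.087 ] [0.6261 0.0887 0.087 ]
RL [0.5956 0.2752 0.087 ] [0.602  0.2671 0.087 ]
head [ 0.4461 -0.2423  0.0395] [ 0.4388 -0.2411  0.0395] [ 0.4456 -0.2415  0.0446]
spool [ 0.5746 -0.23    0.05  ] [ 0.5767 -0.2313  0.05  ]
cup [ 0.4926 -0.369   0.042 ]
glue [ 0.6737 -0.2064  0.15  ] jar [0.4904 0.381  0.09  ]
[[-0.8912  0.4535 -0.0006]
 [ 0.4535  0.8912 -0.0015]
 [-0.0001 -0.0016 -1.    ]]
```

The disc is at (0.4666, 0.1634) with box yaw about 0.133, which puts the hinge near (0.612, 0.183). The figure is at about (0.444, -0.242). First I'll align the tool with the box.

Request:
{"api": "carry_out", "payload": {"plan": [{"rot": [0,0,-0.1],"xyz": [-0.03,-0.024,0],"grip": 255},{"rot": [0,0,-0.2],"xyz": [-0.06,-0.048,0],"grip": 255},{"rot": [0,0,-0.3],"xyz": [-0.09,-0.072,0],"grip": 255},{"rot": [0,0,-0.4],"xyz": [-0.12,-0.096,0],"grip": 255},{"rot": [0,0,-0.5],"xyz": [-0.15,-0.12,0],"grip": 255},{"rot": [0,0,-0.604],"xyz": [-0.18,-0.144,0],"grip": 255},{"rot": [0,0,-0.604],"xyz": [-0.21,-0.168,0],"grip": 255},{"rot": [0,0,-0.604],"xyz": [-0.24,-0.192,0],"grip": 255}], "squeeze": 10}}

```text
clock: 0.77
tool_pos: [0.4106, 0.275, 0.2385]
eef_rot: [-0.067, 0.998, -0.0, -0.0]
contact_force: [0.5, -0.1, 0.0]
opening: 0.419
finger_force: 0.0
```

```bash
cat > s.py <<'E'
import sys
from h import *
np.set_printoptions(precision=4,suppress=True)
s=r.get_state(); M=R.from_quat(s['eef_rot']).as_matrix()
print(s['clock'],s['tool_pos'],'F',s['contact_force'],'q',s['q'],s['opening']); print(M)
if len(sys.argv)>3: print('shift',M.T@(np.array([float(a) for a in sys.argv[1:4]])-s['tool_pos']))
# desired: tool x=-box x, y=box y, z down
a=.133; W=np.array([[-np.cos(a),-np.sin(a),0],[-np.sin(a),np.cos(a),0],[0,0,-1]])
print('rot',R.from_matrix(M.T@W).as_rotvec())
E
python3 s.py .4666 .1634 .13
```

```text
0.7667 [0.4106 0.275  0.2385] F [ 0.455  -0.1329  0.0398] q [-0.4174  0.5418 -0.4125  1.9444  0.3188  0.7194  0.6848] 0.4188321056867118
[[-0.9911 -0.1333 -0.0006]
 [-0.1333  0.9911 -0.0003]
 [ 0.0006 -0.0002 -1.    ]]
shift [-0.0407 -0.1181  0.1085]
rot [-0.0002 -0.0006  0.0007]
```

Request:
{"api": "carry_out", "payload": {"plan": [{"rot": [0,0,0],"xyz": [-0.01,-0.03,0.02],"grip": 255},{"rot": [0,0,0],"xyz": [-0.02,-0.06,0.045],"grip": 255},{"rot": [0,0,0],"xyz": [-0.03,-0.09,0.07],"grip": 255},{"rot": [0,0,0],"xyz": [-0.041,-0.118,0.1],"grip": 255},{"rot": [0,0,0],"xyz": [-0.041,-0.118,0.125],"grip": 255},{"rot": [0,0,0],"xyz": [-0.041,-0.118,0.14],"grip": 255},{"rot": [0,0,0],"xyz": [-0.041,-0.118,0.146],"grip": 255},{"rot": [0,0,0],"xyz": [-0.041,-0.118,0.146],"grip": 255}]}}

```text
clock: 1.43
tool_pos: [0.4657, 0.1654, 0.0915]
eef_rot: [-0.067, 0.998, -0.0, -0.001]
contact_force: [0.6, -0.2, -0.8]
opening: 0.007
finger_force: 0.0
```

Request:
{"api": "carry_out", "payload": {"plan": [{"rot": [0,0,0],"xyz": [0,0,0.001],"grip": 255},{"rot": [0,0,0],"xyz": [0,0,0.002],"grip": 255},{"rot": [0,0,0],"xyz": [0,0,0.003],"grip": 255},{"rot": [0,0,0],"xyz": [0,0,0.004],"grip": 255},{"rot": [0,0,0],"xyz": [0,0,0.005],"grip": 255},{"rot": [0,0,0],"xyz": [0,0,0.006],"grip": 255},{"rot": [0,0,0],"xyz": [0,0,0.007],"grip": 255},{"rot": [0,0,0],"xyz": [0,0,0.008],"grip": 255}]}}

```text
clock: 2.1
tool_pos: [0.4667, 0.1657, 0.0852]
eef_rot: [-0.067, 0.998, 0.0, 0.0]
contact_force: [-0.9, -0.4, 5.9]
opening: 0.005
finger_force: 3.0
```

Request:
{"api": "carry_out", "payload": {"plan": [{"rot": [0,0,0],"xyz": [0,0,0.0007],"grip": 255},{"rot": [0,0,0],"xyz": [0,0,0.0014],"grip": 255},{"rot": [0,0,0],"xyz": [0,0,0.002],"grip": 255},{"rot": [0,0,0],"xyz": [0,0,0.002],"grip": 255}]}}

```text
clock: 2.43
tool_pos: [0.4667, 0.1657, 0.0831]
eef_rot: [-0.067, 0.998, 0.0, 0.0]
contact_force: [-0.5, 0.1, 6.4]
opening: 0.004
finger_force: 2.8
```

Request:
{"api": "carry_out", "payload": {"plan": [{"rot": [0,0,0],"xyz": [0,0,0.0007],"grip": 255},{"rot": [0,0,0],"xyz": [0,0,0.0014],"grip": 255},{"rot": [0,0,0],"xyz": [0,0,0.002],"grip": 255},{"rot": [0,0,0],"xyz": [0,0,0.002],"grip": 255}]}}

```text
clock: 2.77
tool_pos: [0.4666, 0.1657, 0.0812]
eef_rot: [-0.067, 0.998, 0.0, 0.0]
contact_force: [-1.4, -0.0, 5.9]
opening: 0.005
finger_force: 2.8
```

Request:
{"api": "carry_out", "payload": {"plan": [{"rot": [0,0,0],"xyz": [0,0,0.0007],"grip": 255},{"rot": [0,0,0],"xyz": [0,0,0.0014],"grip": 255},{"rot": [0,0,0],"xyz": [0,0,0.002],"grip": 255},{"rot": [0,0,0],"xyz": [0,0,0.002],"grip": 255}]}}

```text
clock: 3.1
tool_pos: [0.4666, 0.1657, 0.0792]
eef_rot: [-0.067, 0.998, 0.0, 0.0]
contact_force: [-0.7, -0.2, 5.7]
opening: 0.002
finger_force: 2.9
```

Request:
{"api": "carry_out", "payload": {"plan": [{"rot": [0,0,0],"xyz": [0,0,0.0007],"grip": 255},{"rot": [0,0,0],"xyz": [0,0,0.0014],"grip": 255},{"rot": [0,0,0],"xyz": [0,0,0.002],"grip": 255},{"rot": [0,0,0],"xyz": [0,0,0.002],"grip": 255}]}}

```text
clock: 3.43
tool_pos: [0.4666, 0.1657, 0.0773]
eef_rot: [-0.067, 0.998, 0.0, 0.0]
contact_force: [-0.9, -0.3, 7.0]
opening: 0.006
finger_force: 4.0
```

Request:
{"api": "carry_out", "payload": {"plan": [{"rot": [0,0,0],"xyz": [0,0,0.0007],"grip": 255},{"rot": [0,0,0],"xyz": [0,0,0.0014],"grip": 255},{"rot": [0,0,0],"xyz": [0,0,0.002],"grip": 255},{"rot": [0,0,0],"xyz": [0,0,0.002],"grip": 255}]}}

```text
clock: 3.77
tool_pos: [0.4666, 0.1657, 0.0764]
eef_rot: [-0.067, 0.998, -0.0, 0.001]
contact_force: [-3.4, -0.9, 18.8]
opening: 0.007
finger_force: 10.1
```

The stop is at z of about 0.0764, with 18.8 N. Now I'll let up and move clear.

Request:
{"api": "carry_out", "payload": {"plan": [{"rot": [0,0,0],"xyz": [0,0,-0.003],"grip": 255},{"rot": [0,0,0],"xyz": [0,0,-0.012],"grip": 255},{"rot": [0,0,0],"xyz": [0.01,0,-0.035],"grip": 255},{"rot": [0,0,0],"xyz": [0.04,-0.01,-0.06],"grip": 255},{"rot": [0,0,0],"xyz": [0.06,-0.04,-0.08],"grip": 200},{"rot": [0,0,0],"xyz": [0.07,-0.075,-0.09],"grip": 120},{"rot": [0,0,0],"xyz": [0.07,-0.11,-0.09],"grip": 60},{"rot": [0,0,0],"xyz": [0.07,-0.15,-0.09],"grip": 60}]}}

```text
clock: 4.43
tool_pos: [0.417, 0.0072, 0.1659]
eef_rot: [-0.068, 0.998, 0.0, 0.001]
contact_force: [0.3, 0.1, -0.6]
opening: 0.283
finger_force: 0.0
```

```bash
python3 s.py .4445 -.2418 .1
```

```text
4.4333 [0.417  0.0072 0.1659] F [ 0.3074  0.0762 -0.5716] q [ 0.1041  0.5883 -0.3565  2.2383  0.5311  0.3921  1.0141] 0.28258394860990804
[[-0.9907 -0.1361  0.002 ]
 [-0.1361  0.9907  0.0006]
 [-0.0021  0.0003 -1.    ]]
shift [ 0.0068 -0.2504  0.0658]
rot [0.0003 0.0021 0.0035]
```

Request:
{"api": "carry_out", "payload": {"plan": [{"rot": [0,0,0],"xyz": [0.002,-0.03,0],"grip": 60},{"rot": [0,0,0],"xyz": [0.004,-0.06,0],"grip": 60},{"rot": [0,0,0],"xyz": [0.006,-0.09,0],"grip": 40},{"rot": [0,0,0],"xyz": [0.006,-0.1,0],"grip": 40},{"rot": [0,0,0],"xyz": [0.006,-0.1,0],"grip": 40},{"rot": [0,0,0],"xyz": [0.006,-0.1,0],"grip": 40},{"rot": [0,0,0],"xyz": [0.006,-0.1,0],"grip": 40},{"rot": [0,0,0],"xyz": [0.006,-0.1,0],"grip": 40}]}}

```text
clock: 5.1
tool_pos: [0.4246, -0.0907, 0.1649]
eef_rot: [-0.068, 0.998, 0.0, 0.0]
contact_force: [-0.2, 0.9, -0.2]
opening: 0.84
finger_force: 0.0
```

```bash
python3 - <<'E'
from h import *
a=r.snapshot('scene')[:,:,::-1]; b=r.snapshot('top')[:,:,::-1]
cv2.imwrite('pics/scene1.png',a); cv2.imwrite('pics/top1.png',b)
z=lambda im,x,y,w,h,k: cv2.resize(im[y:y+h,x:x+w],None,fx=k,fy=k,interpolation=cv2.INTER_CUBIC)
# left: figure scene x10, top x10 ; below: scene box x2
L=np.hstack([z(a,125,210,40,35,10),z(b,365,260,40,35,10)])
cv2.imwrite('pics/c3.png',np.vstack([L,cv2.resize(a[100:240,200:440],(400,233)) .repeat(1,axis=0) if 0 else np.hstack([cv2.resize(a[90:235,190:440],(400,232)),cv2.resize(b[130:280,140:400],(400,232))])]))
E
```

```text
(no output)
```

View pics/c3.png

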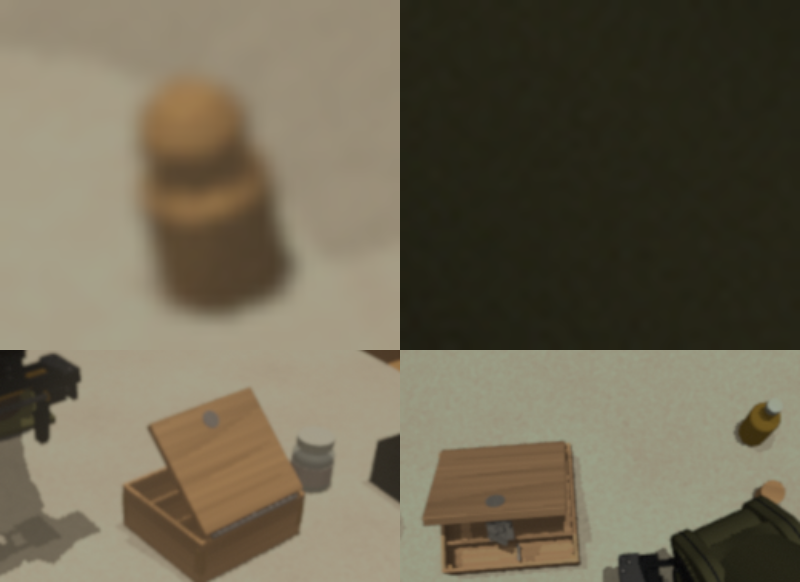

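The lid is swinging open. The crop shows the figure's head centre at about (192,120), the body top rim running from x=145 to 268, and the bottom rim at (222,312). I'll fit the position to these.

```bash
python3 - <<'E'
from h import *
np.set_printoptions(precision=1,suppress=True)
t=np.linspace(0,2*np.pi,72)
for x,y in((.446,-.242),(.4425,-.2415),(.439,-.241)):
    f=lambda P:(proj('scene',P)-[124.5,209.5])*10
    ring=lambda z:f(np.c_[x+.015*np.cos(t),y+.015*np.sin(t),0*t+z])
    a,b=ring(.03),ring(0)
    print(x,y,'head',f([x,y,.0395]),'topring x',a[:,0].min(),a[:,0].max(),'y max',a[:,1].max(),'bot',b[:,0].min(),b[:,0].max(),b[:,1].max())
    f=lambda P:(proj('top',P)-[364.5,209.5])*4+[440,0]
    ring=lambda z:f(np.c_[x+.015*np.cos(t),y+.015*np.sin(t),0*t+z])
    b=ring(0);print('  top head',f([x,y,.0395]),'bot',b.min(0),b.max(0))
E
python3 s.py .443 -.2415 .08
```

```text
0.446 -0.242 head [[198.6 140.8]] topring x 138.59856778647924 273.85017670185846 y max 218.01422266195175 bot 163.46642685512904 296.3223116350366 320.1073496028849
  top head [[523.9 268.7]] bot [482.1 247.1] [531.6 297.2]
0.4425 -0.2415 head [[196.4 131.2]] topring x 136.5424361941612 271.44687302650595 y max 208.16837838818003 bot 161.36468244128992 293.88774253261374 310.181438798013
  top head [[523.1 274.7]] bot [481.2 252.9] [530.8 303. ]
0.439 -0.241 head [[194.2 121.7]] topring x 134.4986838777848 269.0575172202489 y max 198.37323620705007 bot 159.2753004891199 291.4669913366754 300.30529141117853
  top head [[522.2 280.7]] bot [480.3 258.6] [529.9 308.8]
5.2 [ 0.4246 -0.091   0.1648] F [ 0.1672 -0.1154 -0.3185] q [ 0.3648  0.6098 -0.4026  2.1888  0.553   0.4404  1.2265] 0.8451774034863687
[[-0.9908 -0.1355  0.0001]
 [-0.1355  0.9908  0.0005]
 [-0.0002  0.0005 -1.    ]]
shift [ 0.0022 -0.1517  0.0848]
rot [0.0005 0.0002 0.003 ]
```

Request:
{"api": "carry_out", "payload": {"plan": [{"rot": [0,0,0],"xyz": [0,-0.035,0],"grip": 0},{"rot": [0,0,0],"xyz": [0,-0.07,0.01],"grip": 0},{"rot": [0,0,0],"xyz": [0,-0.105,0.02],"grip": 0},{"rot": [0,0,0],"xyz": [0,-0.135,0.04],"grip": 0},{"rot": [0,0,0],"xyz": [0,-0.152,0.06],"grip": 0},{"rot": [0,0,0],"xyz": [0,-0.152,0.075],"grip": 0},{"rot": [0,0,0],"xyz": [0,-0.152,0.075],"grip": 0},{"rot": [0,0,0],"xyz": [0,-0.152,0.075],"grip": 0}]}}

```text
clock: 5.87
tool_pos: [0.4445, -0.2416, 0.0893]
eef_rot: [-0.067, 0.998, 0.001, -0.001]
contact_force: [-0.6, -0.0, -0.1]
opening: 1.003
finger_force: 0.0
```

```bash
python3 s.py .445 -.2417 .012
```

```text
5.8667 [ 0.4445 -0.2416  0.0893] F [-0.5996 -0.0297 -0.0543] q [ 0.6233  0.8053 -0.3557  2.0329  0.663   0.419   1.4571] 1.002520032714436
[[-0.9909 -0.1346 -0.0015]
 [-0.1346  0.9909  0.0013]
 [ 0.0013  0.0015 -1.    ]]
shift [-0.0006 -0.0002  0.0773]
rot [ 0.0015 -0.0013  0.002 ]
```

Request:
{"api": "carry_out", "payload": {"plan": [{"rot": [0,0,0],"xyz": [0,0,0.015],"grip": 0},{"rot": [0,0,0],"xyz": [0,0,0.035],"grip": 0},{"rot": [0,0,0],"xyz": [0,0,0.055],"grip": 0},{"rot": [0,0,0],"xyz": [0,0,0.07],"grip": 0},{"rot": [0,0,0],"xyz": [0,0,0.077],"grip": 0},{"rot": [0,0,0],"xyz": [0,0,0.077],"grip": 100},{"rot": [0,0,0],"xyz": [0,0,0.077],"grip": 150},{"rot": [0,0,0],"xyz": [0,0,0.077],"grip": 180}], "squeeze": 8}}

```text
clock: 6.53
tool_pos: [0.4455, -0.2428, 0.0139]
eef_rot: [-0.067, 0.998, -0.0, 0.001]
contact_force: [-0.2, -0.0, -0.2]
opening: 0.796
finger_force: 0.0
```

Request:
{"api": "carry_out", "payload": {"plan": [{"rot": [0,0,0],"xyz": [0,0,0],"grip": 220},{"rot": [0,0,0],"xyz": [0,0,0],"grip": 220},{"rot": [0,0,0],"xyz": [0,0,0],"grip": 220},{"rot": [0,0,0],"xyz": [0,0,0],"grip": 220}]}}

```text
clock: 6.87
tool_pos: [0.4448, -0.2432, 0.013]
eef_rot: [-0.066, 0.998, -0.0, 0.0]
contact_force: [0.3, 0.2, 0.0]
opening: 0.496
finger_force: 0.0
```

```bash
python3 s.py .5 -.02 .2
```

```text
6.8667 [ 0.4448 -0.2432  0.013 ] F [0.2773 0.1539 0.0205] q [ 0.5237  0.9389 -0.1883  2.0515  0.767   0.2193  1.3605] 0.495624817783174
[[-0.9912 -0.1325  0.0006]
 [-0.1325  0.9912 -0.0001]
 [-0.0005 -0.0002 -1.    ]]
shift [-0.0844  0.2138 -0.187 ]
rot [-0.0002  0.0005 -0.0001]
```

Request:
{"api": "carry_out", "payload": {"plan": [{"rot": [0,0,0],"xyz": [0,0,0],"grip": 240},{"rot": [0,0,0],"xyz": [0,0,0],"grip": 240},{"rot": [0,0,0],"xyz": [0,0,0],"grip": 240},{"rot": [0,0,0],"xyz": [0,0,0],"grip": 240},{"rot": [0,0,0],"xyz": [0,0,0],"grip": 240}]}}

```text
clock: 7.28
tool_pos: [0.4447, -0.243, 0.0127]
eef_rot: [-0.067, 0.998, -0.0, 0.0]
contact_force: [-0.3, 0.1, 2.1]
opening: 0.334
finger_force: 8.0
```

Request:
{"api": "carry_out", "payload": {"plan": [{"rot": [0,0,0],"xyz": [0,0,-0.01],"grip": 240},{"rot": [0,0,0],"xyz": [0,0,-0.03],"grip": 240},{"rot": [0,0,0],"xyz": [0,0,-0.06],"grip": 240},{"rot": [0,0,0],"xyz": [0,0,-0.09],"grip": 240},{"rot": [0,0,0],"xyz": [-0.005,0.02,-0.12],"grip": 240},{"rot": [0,0,0],"xyz": [-0.015,0.05,-0.14],"grip": 240},{"rot": [0,0,0],"xyz": [-0.02,0.085,-0.15],"grip": 240},{"rot": [0,0,0],"xyz": [-0.02,0.12,-0.15],"grip": 240}]}}

```text
clock: 7.95
tool_pos: [0.4511, -0.1204, 0.1649]
eef_rot: [-0.066, 0.998, -0.0, 0.003]
contact_force: [0.6, 0.7, -0.3]
opening: 0.334
finger_force: 8.0
```

```bash
python3 s.py .5454 .1739 .16; python3 - <<'E'
from h import *
a=r.snapshot('scene')[:,:,::-1]; b=r.snapshot('top')[:,:,::-1]
cv2.imwrite('pics/c4.png',np.vstack([cv2.resize(a[90:250,120:440],(600,300)),cv2.resize(b[130:290,130:450],(600,300))]))
E
```

```text
7.95 [ 0.4511 -0.1204  0.1649] F [ 0.561   0.7448 -0.2907] q [ 0.4422  0.6405 -0.4403  2.1025  0.5539  0.5045  1.2885] 0.3341244060871566
[[-0.9914 -0.1309  0.0067]
 [-0.1309  0.9914 -0.0001]
 [-0.0066 -0.0009 -1.    ]]
shift [-0.132   0.2794  0.0055]
rot [-0.0009  0.0066 -0.0018]
```

View pics/c4.png

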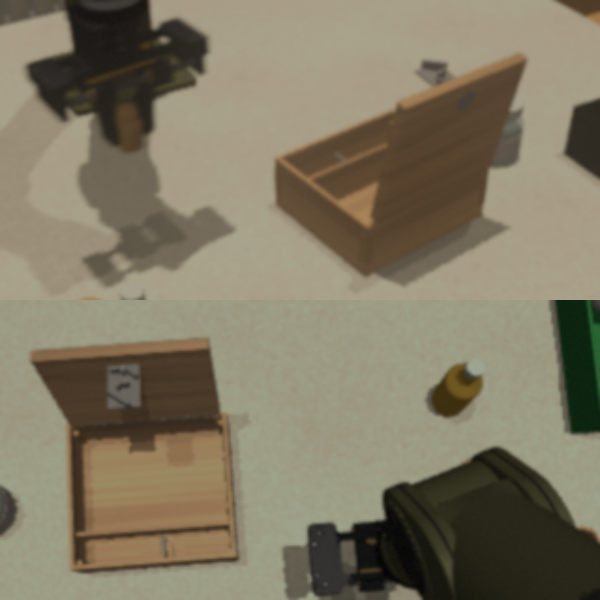

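The lid is wide open and the figure hangs upright in the gripper. I'll place it 25 mm forward of the compartment centre, so the hand stays clear of the latch part hanging from the lid.

Request:
{"api": "carry_out", "payload": {"plan": [{"rot": [0,0.002,0],"xyz": [-0.012,0.03,0],"grip": 240},{"rot": [0,0.004,0],"xyz": [-0.026,0.067,0],"grip": 240},{"rot": [0,0.006,0],"xyz": [-0.04,0.104,0],"grip": 240},{"rot": [0,0.006,0],"xyz": [-0.054,0.141,0],"grip": 240},{"rot": [0,0.006,0],"xyz": [-0.068,0.178,0],"grip": 240},{"rot": [0,0.006,0],"xyz": [-0.082,0.215,0],"grip": 240},{"rot": [0,0.006,0],"xyz": [-0.095,0.25,0],"grip": 240},{"rot": [0,0.006,0],"xyz": [-0.107,0.279,0],"grip": 240}]}}

```text
clock: 8.72
tool_pos: [0.5175, 0.1721, 0.1625]
eef_rot: [-0.067, 0.998, 0.0, -0.003]
contact_force: [-0.2, -0.1, 0.6]
opening: 0.336
finger_force: 8.0
```

Request:
{"api": "carry_out", "payload": {"plan": [{"rot": [0,0,0],"xyz": [0,0,0.015],"grip": 240},{"rot": [0,0,0],"xyz": [0,0,0.03],"grip": 240},{"rot": [0,0,0],"xyz": [0,0,0.03],"grip": 240},{"rot": [0,0,0],"xyz": [0,0,0.03],"grip": 240}]}}

```text
clock: 9.05
tool_pos: [0.5167, 0.1682, 0.1319]
eef_rot: [-0.066, 0.998, -0.001, -0.004]
contact_force: [-0.5, -0.7, 0.4]
opening: 0.334
finger_force: 8.0
```

```bash
python3 s.py .5206 .1706 .02; python3 - <<'E'
from h import *
b=r.snapshot('top')[:,:,::-1];a=r.snapshot('scene')[:,:,::-1]
cv2.imwrite('pics/c5.png',np.hstack([cv2.resize(b[140:290,140:290],(400,400)),cv2.resize(a[80:240,250:410],(400,400))]))
E
```

```text
9.05 [0.5167 0.1682 0.1319] F [-0.5018 -0.6965  0.4188] q [-0.1749  0.7631 -0.3763  1.8937  0.477   0.5828  0.8409] 0.3344776373391097
[[-0.9912 -0.1324 -0.0083]
 [-0.1323  0.9912 -0.0025]
 [ 0.0086 -0.0014 -1.    ]]
shift [-0.0051  0.002   0.1119]
rot [-0.0014 -0.0086 -0.0003]
```

View pics/c5.png

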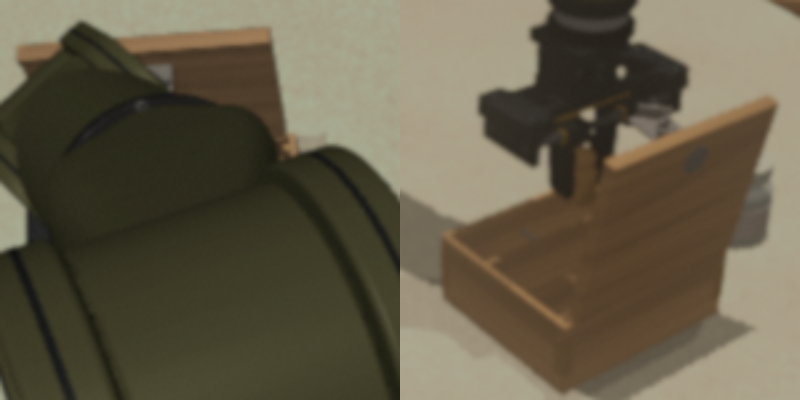

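Nothing touches, and the hand is clear of the lid's latch part. I'll descend.

Request:
{"api": "carry_out", "payload": {"plan": [{"rot": [0,-0.003,0],"xyz": [-0.002,0.001,0.015],"grip": 240},{"rot": [0,-0.006,0],"xyz": [-0.003,0.001,0.035],"grip": 240},{"rot": [0,-0.006,0],"xyz": [-0.003,0.001,0.055],"grip": 240},{"rot": [0,-0.006,0],"xyz": [-0.003,0.001,0.075],"grip": 240},{"rot": [0,-0.006,0],"xyz": [-0.003,0.001,0.09],"grip": 240},{"rot": [0,-0.006,0],"xyz": [-0.003,0.001,0.1],"grip": 240},{"rot": [0,-0.006,0],"xyz": [-0.003,0.001,0.106],"grip": 240},{"rot": [0,-0.006,0],"xyz": [-0.003,0.001,0.106],"grip": 240}]}}

```text
clock: 9.82
tool_pos: [0.5195, 0.1704, 0.0263]
eef_rot: [-0.066, 0.998, -0.0, -0.0]
contact_force: [-0.1, -0.5, -0.1]
opening: 0.335
finger_force: 8.0
```

```bash
python3 s.py .5206 .1706 .018
```

```text
9.8167 [0.5195 0.1704 0.0263] F [-0.0823 -0.5444 -0.0781] q [-0.2623  0.9341 -0.2348  1.9301  0.5854  0.3454  0.7423] 0.3345360300404182
[[-0.9912 -0.1325 -0.0006]
 [-0.1325  0.9912 -0.0003]
 [ 0.0006 -0.0002 -1.    ]]
shift [-0.0011  0.0001  0.0083]
rot [-0.0002 -0.0006 -0.0001]
```

Request:
{"api": "carry_out", "payload": {"plan": [{"rot": [0,0,0],"xyz": [0,0,0.002],"grip": 240},{"rot": [0,0,0],"xyz": [0,0,0.004],"grip": 240},{"rot": [0,0,0],"xyz": [0,0,0.006],"grip": 240},{"rot": [0,0,0],"xyz": [0,0,0.007],"grip": 240},{"rot": [0,0,0],"xyz": [0,0,0.0078],"grip": 240},{"rot": [0,0,0],"xyz": [0,0,0.0078],"grip": 240}]}}

```text
clock: 10.32
tool_pos: [0.5196, 0.1707, 0.019]
eef_rot: [-0.067, 0.998, 0.0, 0.0]
contact_force: [-1.0, 1.2, -0.7]
opening: 0.338
finger_force: 8.0
```

Request:
{"api": "carry_out", "payload": {"plan": [{"rot": [0,0,0],"xyz": [0,0,0.0005],"grip": 240},{"rot": [0,0,0],"xyz": [0,0,0.001],"grip": 240},{"rot": [0,0,0],"xyz": [0,0,0.001],"grip": 240}]}}

```text
clock: 10.57
tool_pos: [0.5196, 0.1706, 0.0179]
eef_rot: [-0.067, 0.998, 0.0, -0.0]
contact_force: [0.1, 0.2, 0.3]
opening: 0.336
finger_force: 8.0
```

Request:
{"api": "carry_out", "payload": {"plan": [{"rot": [0,0,0],"xyz": [0,0,0.0006],"grip": 240},{"rot": [0,0,0],"xyz": [0,0,0.0006],"grip": 160},{"rot": [0,0,0],"xyz": [0,0,0.0006],"grip": 150},{"rot": [0,0,0],"xyz": [0,0,0.0006],"grip": 130},{"rot": [0,0,0],"xyz": [0,0,0.0006],"grip": 110},{"rot": [0,0,0],"xyz": [0,0,0.0006],"grip": 100},{"rot": [0,0,0],"xyz": [0,0,0.0006],"grip": 100}]}}

```text
clock: 11.15
tool_pos: [0.5196, 0.1707, 0.0172]
eef_rot: [-0.067, 0.998, 0.0, -0.0]
contact_force: [0.2, -0.3, -0.3]
opening: 0.607
finger_force: 0.0
```

Request:
{"api": "carry_out", "payload": {"plan": [{"rot": [0,0,0],"xyz": [0,0,-0.01],"grip": 100},{"rot": [0,0,0],"xyz": [0,0,-0.03],"grip": 100},{"rot": [0,0,0],"xyz": [0,0,-0.06],"grip": 100},{"rot": [0,0,0],"xyz": [0,0,-0.095],"grip": 100},{"rot": [0,0,0],"xyz": [0.01,0,-0.13],"grip": 150},{"rot": [0,0,0],"xyz": [0.03,-0.015,-0.16],"grip": 255},{"rot": [0,0,0],"xyz": [0.045,-0.045,-0.18],"grip": 255},{"rot": [0,0,0],"xyz": [0.045,-0.08,-0.19],"grip": 255}]}}

```text
clock: 11.82
tool_pos: [0.4833, 0.0867, 0.2107]
eef_rot: [-0.07, 0.998, 0.0, 0.001]
contact_force: [-0.0, 0.2, -0.8]
opening: 0.331
finger_force: 0.0
```

```bash
python3 s.py .53 -.05 .25
```

```text
11.8167 [0.4833 0.0867 0.2107] F [-0.0364  0.1615 -0.8114] q [ 0.0291  0.5893 -0.4719  1.9856  0.4238  0.6611  0.9967] 0.33105040669985564
[[-0.9903 -0.1392  0.0019]
 [-0.1392  0.9903  0.0009]
 [-0.002   0.0006 -1.    ]]
shift [-0.0273 -0.1419 -0.0393]
rot [0.0006 0.002  0.0067]
```

Request:
{"api": "carry_out", "payload": {"plan": [{"rot": [0,0,0],"xyz": [0,0,-0.03],"grip": 255},{"rot": [0,0,0],"xyz": [0,0.005,-0.065],"grip": 255},{"rot": [0,0,0],"xyz": [-0.01,0.01,-0.1],"grip": 255},{"rot": [0,0,0],"xyz": [-0.035,0.02,-0.125],"grip": 255},{"rot": [0,0,0],"xyz": [-0.07,0.03,-0.13],"grip": 255},{"rot": [0,0,0],"xyz": [-0.105,0.04,-0.13],"grip": 255},{"rot": [0,0,0],"xyz": [-0.14,0.05,-0.13],"grip": 255},{"rot": [0,0,0],"xyz": [-0.175,0.06,-0.13],"grip": 255}]}}

```text
clock: 12.48
tool_pos: [0.652, 0.1682, 0.3385]
eef_rot: [-0.066, 0.998, -0.0, 0.0]
contact_force: [0.1, -0.1, 0.5]
opening: 0.005
finger_force: 0.0
```

```bash
python3 s.py .6965 .194 .215
```

```text
12.4833 [0.652  0.1682 0.3385] F [ 0.063  -0.1473  0.5286] q [-0.078   0.7048 -0.5091  1.2523  0.3377  1.267   1.1193] 0.0053639874551018405
[[-0.9912 -0.1327  0.0006]
 [-0.1327  0.9912 -0.0002]
 [-0.0006 -0.0003 -1.    ]]
shift [-0.0474  0.0197  0.1235]
rot [-0.0003  0.0006  0.0001]
```

Request:
{"api": "carry_out", "payload": {"plan": [{"rot": [0,0,0],"xyz": [-0.025,0.01,0],"grip": 255},{"rot": [0,0,0],"xyz": [-0.047,0.02,0],"grip": 255},{"rot": [0,0,0],"xyz": [-0.05,0.02,0.01],"grip": 255},{"rot": [0,0,0],"xyz": [-0.05,0.02,0.035],"grip": 255},{"rot": [0,0,0],"xyz": [-0.05,0.02,0.065],"grip": 255},{"rot": [0,0,0],"xyz": [-0.05,0.02,0.095],"grip": 255},{"rot": [0,0,0],"xyz": [-0.05,0.02,0.115],"grip": 255},{"rot": [0,0,0],"xyz": [-0.05,0.02,0.12],"grip": 255}]}}

```text
clock: 13.15
tool_pos: [0.6947, 0.1924, 0.2131]
eef_rot: [-0.067, 0.998, -0.002, -0.004]
contact_force: [-0.6, -0.5, -0.2]
opening: 0.005
finger_force: 0.0
```

```bash
python3 s.py .6965 .194 .215;  python3 - <<'E'
from h import *
b=r.snapshot('top')[:,:,::-1];a=r.snapshot('scene')[:,:,::-1]
cv2.imwrite('pics/c6.png',np.hstack([cv2.resize(b[140:290,140:290],(400,400)),cv2.resize(a[60:220,250:410],(400,400))]))
E
```

```text
13.15 [0.6947 0.1924 0.2131] F [-0.5549 -0.478  -0.2477] q [-0.1256  0.8884 -0.4712  1.2357  0.4025  1.1176  1.0806] 0.004528163156281203
[[-0.991  -0.1335 -0.008 ]
 [-0.1335  0.991  -0.0037]
 [ 0.0085 -0.0026 -1.    ]]
shift [-0.002   0.0013 -0.002 ]
rot [-0.0026 -0.0084  0.0009]
```

View pics/c6.png

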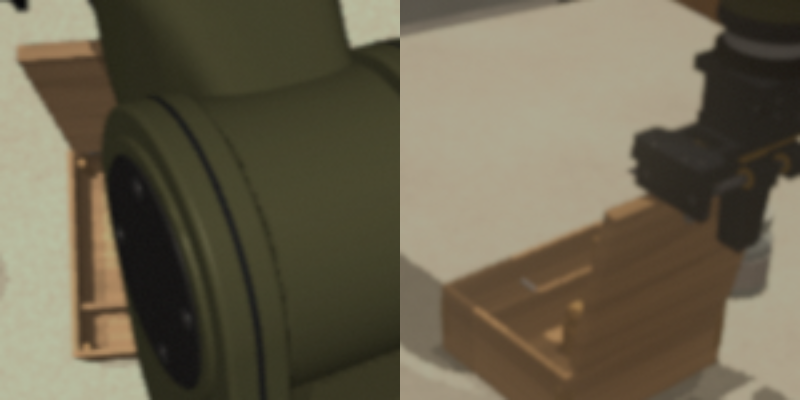

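The figure stands upright in the box, with its head at (573,315) in the right half of the crop, and the fingers are behind the lid. I'll compute the closing arc.

```bash
cat > arc.py <<'E'
import sys
from h import *
s=r.get_state(); p=s['tool_pos']; M=R.from_quat(s['eef_rot']).as_matrix(); a=.133
X=np.array([np.cos(a),np.sin(a),0]); H=np.array([.6123,.1829,.078])
for t in np.arange(float(sys.argv[1]),float(sys.argv[2]),-.07):
    rho=.14+.007*(1-t/1.75); c=.009+.010*np.sin(t)
    P=H+X*(-rho*np.cos(t)+c*np.sin(t))+np.array([0,0,rho*np.sin(t)+c*np.cos(t)])
    print(round(t,3),np.round(M.T@(P-p),4))
E
python3 arc.py 1.82 -.01
```

```text
1.82 [0.0326 0.0006 0.0079]
1.75 [0.0417 0.0006 0.0043]
1.68 [0.051  0.0006 0.0013]
1.61 [ 0.0607  0.0006 -0.001 ]
1.54 [ 0.0705  0.0006 -0.0026]
1.47 [ 0.0805  0.0006 -0.0035]
1.4 [ 0.0906  0.0006 -0.0037]
1.33 [ 0.1008  0.0006 -0.0032]
1.26 [ 0.1109  0.0006 -0.0019]
1.19 [1.211e-01 6.000e-04 1.000e-04]
1.12 [0.131  0.0006 0.0028]
1.05 [0.1409 0.0006 0.0063]
0.98 [0.1505 0.0006 0.0105]
0.91 [0.1598 0.0006 0.0155]
0.84 [0.1687 0.0006 0.0211]
0.77 [0.1773 0.0006 0.0274]
0.7 [0.1854 0.0006 0.0344]
0.63 [0.193  0.0007 0.042 ]
0.56 [0.2001 0.0007 0.0501]
0.49 [0.2065 0.0007 0.0588]
0.42 [0.2123 0.0007 0.068 ]
0.35 [0.2174 0.0007 0.0776]
0.28 [0.2219 0.0007 0.0876]
0.21 [0.2255 0.0007 0.0979]
0.14 [0.2284 0.0007 0.1085]
0.07 [0.2305 0.0007 0.1193]
-0.0 [0.2318 0.0007 0.1302]
```

Request:
{"api": "carry_out", "payload": {"plan": [{"rot": [0,-0.003,0],"xyz": [0.012,0,0],"grip": 255},{"rot": [0,-0.006,0],"xyz": [0.022,0,0],"grip": 255},{"rot": [0,-0.006,0],"xyz": [0.032,0,0],"grip": 255},{"rot": [0,-0.006,0],"xyz": [0.041,0,0],"grip": 255},{"rot": [0,-0.006,0],"xyz": [0.051,0,0],"grip": 255},{"rot": [0,-0.006,0],"xyz": [0.06,0,-0.001],"grip": 255}]}}

```text
clock: 13.75
tool_pos: [0.6418, 0.1873, 0.2227]
eef_rot: [-0.066, 0.998, 0.002, 0.008]
contact_force: [4.7, 1.2, 2.7]
opening: 0.008
finger_force: 2.2
```

```bash
python3 s.py; python3 arc.py 1.54 .4
```

```text
13.75 [0.6418 0.1873 0.2227] F [4.7309 1.1998 2.7181] q [-0.1103  0.7902 -0.4791  1.4474  0.4079  0.9862  1.0139] 0.008357166719131198
[[-0.9911 -0.1318  0.0164]
 [-0.1318  0.9913  0.0042]
 [-0.0168  0.002  -0.9999]]
rot [ 0.002   0.0168 -0.0008]
1.54 [ 0.0152 -0.0005  0.0031]
1.47 [ 0.0252 -0.0005  0.002 ]
1.4 [ 0.0353 -0.0005  0.0016]
1.33 [ 0.0455 -0.0005  0.0019]
1.26 [ 0.0557 -0.0005  0.0029]
1.19 [ 0.0658 -0.0005  0.0047]
1.12 [ 0.0758 -0.0005  0.0073]
1.05 [ 0.0857 -0.0005  0.0106]
0.98 [ 0.0954 -0.0006  0.0146]
0.91 [ 0.1048 -0.0006  0.0194]
0.84 [ 0.1139 -0.0006  0.0248]
0.77 [ 0.1226 -0.0006  0.031 ]
0.7 [ 0.1308 -0.0006  0.0378]
0.63 [ 0.1386 -0.0007  0.0452]
0.56 [ 0.1458 -0.0007  0.0532]
0.49 [ 0.1524 -0.0007  0.0618]
0.42 [ 0.1584 -0.0007  0.0708]
```

Request:
{"api": "carry_out", "payload": {"plan": [{"rot": [0,0,0],"xyz": [0.01,0,0.001],"grip": 255},{"rot": [0,0,0],"xyz": [0.02,0,0.001],"grip": 255},{"rot": [0,0,0],"xyz": [0.03,0,0.001],"grip": 255},{"rot": [0,0,0],"xyz": [0.04,0,0.002],"grip": 255},{"rot": [0,0,0],"xyz": [0.05,0,0.003],"grip": 255},{"rot": [0,0,0],"xyz": [0.06,0,0.005],"grip": 255}]}}

```text
clock: 14.25
tool_pos: [0.5836, 0.1794, 0.217]
eef_rot: [-0.066, 0.998, 0.002, 0.009]
contact_force: [7.1, 0.8, -1.0]
opening: 0.002
finger_force: 3.1
```

```bash
python3 s.py; python3 arc.py 1.19 -.01
```

```text
14.25 [0.5836 0.1794 0.217 ] F [ 7.1348  0.8142 -0.9617] q [-0.1064  0.7181 -0.4789  1.645   0.4167  0.862   0.9489] 0.0023569511691084433
[[-0.9912 -0.1315  0.0184]
 [-0.1314  0.9913  0.0047]
 [-0.0189  0.0022 -0.9998]]
rot [ 0.0022  0.0189 -0.0012]
1.19 [ 0.007  -0.0003  0.    ]
1.12 [ 0.017  -0.0004  0.0025]
1.05 [ 0.0269 -0.0004  0.0058]
0.98 [ 0.0366 -0.0004  0.0098]
0.91 [ 0.046  -0.0004  0.0146]
0.84 [ 0.0551 -0.0004  0.02  ]
0.77 [ 0.0638 -0.0005  0.0261]
0.7 [ 0.0721 -0.0005  0.0329]
0.63 [ 0.0798 -0.0005  0.0403]
0.56 [ 0.0871 -0.0005  0.0483]
0.49 [ 0.0937 -0.0006  0.0569]
0.42 [ 0.0997 -0.0006  0.0659]
0.35 [ 0.1051 -0.0006  0.0754]
0.28 [ 0.1097 -0.0007  0.0853]
0.21 [ 0.1136 -0.0007  0.0955]
0.14 [ 0.1167 -0.0007  0.1061]
0.07 [ 0.119  -0.0007  0.1168]
-0.0 [ 0.1205 -0.0008  0.1277]
```

Request:
{"api": "carry_out", "payload": {"plan": [{"rot": [0,0,0],"xyz": [0.007,0,0.001],"grip": 255},{"rot": [0,0,0],"xyz": [0.016,0,0.003],"grip": 255},{"rot": [0,0,0],"xyz": [0.026,0,0.006],"grip": 255},{"rot": [0,0,0],"xyz": [0.035,0,0.01],"grip": 255},{"rot": [0,0,0],"xyz": [0.044,0,0.015],"grip": 255},{"rot": [0,0,0],"xyz": [0.053,0,0.02],"grip": 255},{"rot": [0,0,0],"xyz": [0.062,0,0.026],"grip": 255}]}}

```text
clock: 14.83
tool_pos: [0.5238, 0.1719, 0.1904]
eef_rot: [-0.066, 0.998, 0.002, 0.01]
contact_force: [8.1, -1.0, 0.3]
opening: 0.005
finger_force: 3.3
```

```bash
python3 s.py; python3 arc.py .84 -.01
```

```text
14.8333 [0.5238 0.1719 0.1904] F [ 8.1171 -1.0412  0.2552] q [-0.1289  0.6791 -0.4541  1.8525  0.4538  0.6915  0.8573] 0.005466615884123837
[[-0.9911 -0.1313  0.0205]
 [-0.1312  0.9913  0.0061]
 [-0.0211  0.0034 -0.9998]]
rot [ 0.0034  0.0211 -0.0013]
0.84 [-0.0056 -0.0008 -0.0055]
0.77 [ 0.0031 -0.0008  0.0007]
0.7 [ 0.0114 -0.0009  0.0074]
0.63 [ 0.0191 -0.0009  0.0148]
0.56 [ 0.0264 -0.001   0.0228]
0.49 [ 0.0331 -0.001   0.0313]
0.42 [ 0.0391 -0.001   0.0404]
0.35 [ 0.0444 -0.0011  0.0498]
0.28 [ 0.0491 -0.0011  0.0597]
0.21 [ 0.053  -0.0011  0.07  ]
0.14 [ 0.0561 -0.0012  0.0805]
0.07 [ 0.0585 -0.0012  0.0912]
0.0 [ 0.06   -0.0013  0.1021]
```

Request:
{"api": "carry_out", "payload": {"plan": [{"rot": [0,0.002,0],"xyz": [0.003,0,0.003],"grip": 255},{"rot": [0,0.005,0],"xyz": [0.011,0,0.009],"grip": 255},{"rot": [0,0.008,0],"xyz": [0.018,0,0.016],"grip": 255},{"rot": [0,0.01,0],"xyz": [0.025,0,0.023],"grip": 255},{"rot": [0,0.01,0],"xyz": [0.032,0,0.031],"grip": 255},{"rot": [0,0.01,0],"xyz": [0.038,0,0.04],"grip": 255},{"rot": [0,0.01,0],"xyz": [0.043,0,0.049],"grip": 255}]}}

```text
clock: 15.42
tool_pos: [0.4821, 0.167, 0.1408]
eef_rot: [-0.066, 0.998, 0.002, 0.006]
contact_force: [8.2, 0.3, 5.0]
opening: 0.005
finger_force: 3.6
```

```bash
python3 s.py .4666 .1634 .087; python3 arc.py .42 -.01
```

```text
15.4167 [0.4821 0.167  0.1408] F [8.2009 0.2684 5.0431] q [-0.1884  0.7131 -0.382   2.0049  0.526   0.507   0.7527] 0.005192355556025379
[[-0.9913 -0.1315  0.0108]
 [-0.1314  0.9913  0.0057]
 [-0.0114  0.0043 -0.9999]]
shift [ 0.0165 -0.0018  0.0536]
rot [ 0.0042  0.0114 -0.0012]
0.42 [-0.0039 -0.0015 -0.0083]
0.35 [ 0.0014 -0.0015  0.0012]
0.28 [ 0.0059 -0.0016  0.0111]
0.21 [ 0.0098 -0.0016  0.0214]
0.14 [ 0.0128 -0.0017  0.032 ]
0.07 [ 0.015  -0.0017  0.0427]
-0.0 [ 0.0165 -0.0018  0.0536]
```

Request:
{"api": "carry_out", "payload": {"plan": [{"rot": [0,0.003,0],"xyz": [0.003,-0.001,0.006],"grip": 255},{"rot": [0,0.006,0],"xyz": [0.006,-0.001,0.013],"grip": 255},{"rot": [0,0.006,0],"xyz": [0.009,-0.001,0.02],"grip": 255},{"rot": [0,0.006,0],"xyz": [0.011,-0.001,0.027],"grip": 255},{"rot": [0,0.006,0],"xyz": [0.013,-0.001,0.034],"grip": 255},{"rot": [0,0.006,0],"xyz": [0.015,-0.002,0.041],"grip": 255},{"rot": [0,0.006,0],"xyz": [0.015,-0.002,0.045],"grip": 255},{"rot": [0,0.006,0],"xyz": [0.015,-0.002,0.045],"grip": 255}]}}

```text
clock: 16.08
tool_pos: [0.4644, 0.1632, 0.0944]
eef_rot: [-0.067, 0.998, 0.002, -0.001]
contact_force: [2.4, 2.2, 3.7]
opening: 0.005
finger_force: 2.2
```

Request:
{"api": "carry_out", "payload": {"plan": [{"rot": [0,0,0],"xyz": [-0.0005,0,0.002],"grip": 255},{"rot": [0,0,0],"xyz": [-0.001,0,0.004],"grip": 255},{"rot": [0,0,0],"xyz": [-0.001,0,0.006],"grip": 255},{"rot": [0,0,0],"xyz": [-0.001,0,0.008],"grip": 255},{"rot": [0,0,0],"xyz": [-0.001,0,0.009],"grip": 255},{"rot": [0,0,0],"xyz": [-0.001,0,0.01],"grip": 255},{"rot": [0,0,0],"xyz": [-0.001,0,0.01],"grip": 255}]}}

```text
clock: 16.67
tool_pos: [0.4635, 0.163, 0.0841]
eef_rot: [-0.067, 0.998, 0.001, -0.002]
contact_force: [2.6, 2.2, 5.1]
opening: 0.006
finger_force: 2.6
```

Request:
{"api": "carry_out", "payload": {"plan": [{"rot": [0,0,0],"xyz": [0,0,0.001],"grip": 255},{"rot": [0,0,0],"xyz": [0,0,0.002],"grip": 255},{"rot": [0,0,0],"xyz": [0,0,0.003],"grip": 255},{"rot": [0,0,0],"xyz": [0,0,0.003],"grip": 255}]}}

```text
clock: 17.0
tool_pos: [0.4635, 0.163, 0.0811]
eef_rot: [-0.067, 0.998, 0.001, -0.003]
contact_force: [1.7, 2.0, 6.0]
opening: 0.005
finger_force: 2.6
```

Request:
{"api": "carry_out", "payload": {"plan": [{"rot": [0,0,0],"xyz": [0,0,0.001],"grip": 255},{"rot": [0,0,0],"xyz": [0,0,0.002],"grip": 255},{"rot": [0,0,0],"xyz": [0,0,0.003],"grip": 255},{"rot": [0,0,0],"xyz": [0,0,0.0035],"grip": 255},{"rot": [0,0,0],"xyz": [0,0,0.0035],"grip": 255}]}}

```text
clock: 17.42
tool_pos: [0.4635, 0.163, 0.0779]
eef_rot: [-0.067, 0.998, 0.001, -0.002]
contact_force: [2.1, 2.4, 8.4]
opening: 0.003
finger_force: 4.1
```

Request:
{"api": "carry_out", "payload": {"plan": [{"rot": [0,0,0],"xyz": [0,0,0.0005],"grip": 255},{"rot": [0,0,0],"xyz": [0,0,0.001],"grip": 255},{"rot": [0,0,0],"xyz": [0,0,0.001],"grip": 255}]}}

```text
clock: 17.67
tool_pos: [0.4634, 0.163, 0.0773]
eef_rot: [-0.067, 0.998, 0.001, -0.002]
contact_force: [1.0, 2.5, 12.2]
opening: 0.004
finger_force: 6.3
```

Request:
{"api": "carry_out", "payload": {"plan": [{"rot": [0,0,0],"xyz": [0,0,0.0005],"grip": 255},{"rot": [0,0,0],"xyz": [0,0,0.001],"grip": 255},{"rot": [0,0,0],"xyz": [0,0,0.001],"grip": 255}]}}

```text
clock: 17.92
tool_pos: [0.4635, 0.1631, 0.0767]
eef_rot: [-0.067, 0.998, 0.001, -0.002]
contact_force: [0.3, 1.3, 17.1]
opening: 0.003
finger_force: 8.8
```

The stop is reached at 17 N. I'll let up slowly to the latched height and see whether the force vanishes.

Request:
{"api": "carry_out", "payload": {"plan": [{"rot": [0,0,0],"xyz": [0,0,-0.003],"grip": 255},{"rot": [0,0,0],"xyz": [0,0,-0.006],"grip": 255},{"rot": [0,0,0],"xyz": [0,0,-0.01],"grip": 255},{"rot": [0,0,0],"xyz": [0,0,-0.015],"grip": 255},{"rot": [0,0,0],"xyz": [0,0,-0.022],"grip": 255},{"rot": [0,0,0],"xyz": [0,0,-0.022],"grip": 255},{"rot": [0,0,0],"xyz": [0,0,-0.022],"grip": 255},{"rot": [0,0,0],"xyz": [0,0,-0.022],"grip": 255}]}}

```text
clock: 18.58
tool_pos: [0.4613, 0.1603, 0.0957]
eef_rot: [-0.066, 0.998, -0.001, -0.006]
contact_force: [0.4, -0.4, 0.1]
opening: 0.009
finger_force: 0.0
```

Request:
{"api": "carry_out", "payload": {"plan": [{"rot": [0,0,0],"xyz": [0,0,-0.03],"grip": 255},{"rot": [0,0,0],"xyz": [0.01,0,-0.065],"grip": 255},{"rot": [0,0,0],"xyz": [0.03,-0.02,-0.1],"grip": 255},{"rot": [0,0,0],"xyz": [0.04,-0.05,-0.11],"grip": 255},{"rot": [0,0,0],"xyz": [0.04,-0.08,-0.11],"grip": 255},{"rot": [0,0,0],"xyz": [0.04,-0.11,-0.11],"grip": 255},{"rot": [0,0,0],"xyz": [0.04,-0.14,-0.11],"grip": 255},{"rot": [0,0,0],"xyz": [0.04,-0.16,-0.11],"grip": 255}]}}

```text
clock: 19.25
tool_pos: [0.4437, -0.0064, 0.2058]
eef_rot: [-0.065, 0.998, -0.001, -0.006]
contact_force: [-0.8, -0.3, 0.6]
opening: 0.006
finger_force: 0.0
```

Request:
{"api": "carry_out", "payload": {"plan": [{"rot": [0,0,0],"xyz": [0,-0.02,0],"grip": 255},{"rot": [0,0,0],"xyz": [0,-0.02,0],"grip": 255},{"rot": [0,0,0],"xyz": [0,-0.02,0],"grip": 255},{"rot": [0,0,0],"xyz": [0,-0.02,0],"grip": 255},{"rot": [0,0,0],"xyz": [0,-0.02,0],"grip": 255},{"rot": [0,0,0],"xyz": [0,-0.02,0],"grip": 255}]}}

```text
clock: 19.75
tool_pos: [0.4469, -0.0213, 0.2062]
eef_rot: [-0.068, 0.998, -0.0, -0.005]
contact_force: [0.8, 0.5, -0.5]
opening: 0.007
finger_force: 0.0
```

```bash
python3 - <<'E'
from h import *
b=r.snapshot('top')[:,:,::-1];a=r.snapshot('scene')[:,:,::-1]
cv2.imwrite('pics/c7.png',np.hstack([cv2.resize(b,(400,300)),cv2.resize(a,(400,300))]))
E
```

```text
(no output)
```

View pics/c7.png

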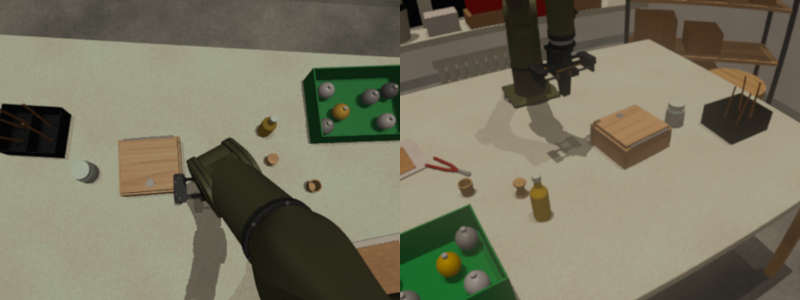

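The picture shows the lid shut and latched (right half, about (630,130)) 1.2 s after letting go. The spool, cup, glue bottle and jar are in place, and the robot touches nothing.

```bash
python3 -c "
from plant import r
print(r.finish_job())"
```

```text
the job is handed in; nothing more can be done
None
```

The figure was standing upright in the roomy compartment when last seen before the lid was closed; the lid is now shut and held by its latch, the other things look undisturbed, and the job was handed in at about 20 s.

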